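# Wake the orange battery pack and start the charger

### The job

The orange battery pack in the charging station has gone to sleep: with the fingertips, gently press the button on top of it right down, keep it down for at least two full seconds and let it up again; then press the green start button on the station's front ledge right down, let it up and draw back. Do not touch the other packs or press any other button, do not lift or shift any pack, and leave the things around the station where they are.

Things in the scene. Friction and masses are not known exactly. Their poses are not given: they have to be found in the camera images.
- station: Charging station, a low fixed unit 200 (x) by 390 (y) mm. Origin: centre of its underside; own x runs from its front ledge to its back, y along the row. The grey ledge (x -100 to -38 mm, top 30 mm above the bench) carries three control buttons in a row along y. Behind it four bays 90 mm apart along y hold the packs; bay floor 12 mm, rims 18 to 20 mm above the bench.
- pack_orange: Battery pack with orange shell, black foot, loose in any of the four bays, 110 (x) by 68 (y) by 60 mm high, about 0.5 kg. Origin: centre of its underside, 12 mm above the bench; own x points to the station's back, z up. One round white wake button on top, 25 mm from its centre toward the ledge; on the other half two black rails 3.5 mm high.
- wake_orange_top (a point): Centre of the top face of the wake button of the orange pack: a round white cap 24 mm across, in a black collar, standing 14 mm above the pack's top (86 mm above the bench) when up. Moves down with the button.
- wake_orange (a joint): Travel of the orange pack's wake button, m: 0 up, 0.006 right down; counts as down past 0.004. Presses straight down; spring, about 1.5 N to begin, 5 N right down, comes up by itself.
- pack_blue: Battery pack with blue shell, black foot, loose in any of the four bays, 110 (x) by 68 (y) by 60 mm high, about 0.5 kg. Origin: centre of its underside, 12 mm above the bench; own x points to the station's back, z up. One round white wake button on top, 25 mm from its centre toward the ledge; on the other half two black rails 3.5 mm high.
- wake_blue_top (a point): Centre of the top face of the wake button of the blue pack: a round white cap 24 mm across, in a black collar, standing 14 mm above the pack's top (86 mm above the bench) when up. Moves down with the button.
- wake_blue (a joint): Travel of the blue pack's wake button, m: 0 up, 0.006 right down; counts as down past 0.004. Presses straight down; spring, about 1.5 N to begin, 5 N right down, comes up by itself.
- pack_grey: Battery pack with mid-grey shell, black foot, loose in any of the four bays, 110 (x) by 68 (y) by 60 mm high, about 0.5 kg. Origin: centre of its underside, 12 mm above the bench; own x points to the station's back, z up. One round white wake button on top, 25 mm from its centre toward the ledge; on the other half two black rails 3.5 mm high.
- wake_grey_top (a point): Centre of the top face of the wake button of the mid-grey pack: a round white cap 24 mm across, in a black collar, standing 14 mm above the pack's top (86 mm above the bench) when up. Moves down with the button.
- wake_grey (a joint): Travel of the mid-grey pack's wake button, m: 0 up, 0.006 right down; counts as down past 0.004. Presses straight down; spring, about 1.5 N to begin, 5 N right down, comes up by itself.
- pack_white: Battery pack with white shell, black foot, loose in any of the four bays, 110 (x) by 68 (y) by 60 mm high, about 0.5 kg. Origin: centre of its underside, 12 mm above the bench; own x points to the station's back, z up. One round black wake button on top, 25 mm from its centre toward the ledge; on the other half two black rails 3.5 mm high.
- wake_white_top (a point): Centre of the top face of the wake button of the white pack: a round black cap 24 mm across, in a black collar, standing 14 mm above the pack's top (86 mm above the bench) when up. Moves down with the button.
- wake_white (a joint): Travel of the white pack's wake button, m: 0 up, 0.006 right down; counts as down past 0.004. Presses straight down; spring, about 1.5 N to begin, 5 N right down, comes up by itself.
- start_top (a point): Centre of the top face of the green button (START) on the station's ledge: round cap 26 mm across in a black round housing 42 mm across and 12 mm high, cap top 10 mm above the housing (52 mm above the bench) when up. Any of three places on the ledge, 100 mm apart. Moves down with the button.
- start (a joint): Travel of the green button, m: 0 up, 0.006 right down; counts as down past 0.004. Presses straight down; spring, about 1.5 N to begin, 5 N right down, comes up by itself.
- stop_top (a point): Centre of the top face of the red button (stop) on the station's ledge: round cap 26 mm across in a black round housing 42 mm across and 12 mm high, cap top 10 mm above the housing (52 mm above the bench) when up. Any of three places on the ledge, 100 mm apart. Moves down with the button.
- stop (a joint): Travel of the red button, m: 0 up, 0.006 right down; counts as down past 0.004. Presses straight down; spring, about 1.5 N to begin, 5 N right down, comes up by itself.
- eco_top (a point): Centre of the top face of the yellow button (slow-charge) on the station's ledge: round cap 26 mm across in a black round housing 42 mm across and 12 mm high, cap top 10 mm above the housing (52 mm above the bench) when up. Any of three places on the ledge, 100 mm apart. Moves down with the button.
- eco (a joint): Travel of the yellow button, m: 0 up, 0.006 right down; counts as down past 0.004. Presses straight down; spring, about 1.5 N to begin, 5 N right down, comes up by itself.
- drill: Cordless drill, blue and black, standing loose on its foot on the bench beside the station, about 220 mm long and 205 mm high. Origin: centre of its underside; its chuck points along own x. Leave alone.
- screwdriver: Screwdriver with red handle, lying loose on the bench, 200 mm long, 26 mm thick. Origin under its middle, blade along own x. Leave alone.
- flowerpot: Empty terracotta pot, 90 mm across, 85 mm high, loose. Origin: centre of its underside. Leave alone.
- tape: Yellow roll of tape lying flat, 100 mm across, 48 mm high, loose. Origin: centre of its underside. Leave alone.
- spray_can: Metal can with green label, 60 mm across, 170 mm high, standing loose. Origin: centre of its underside. Leave alone.
Not all that is in view belongs to the job. Leave any purple look-alike of the pack_grey alone.

How it is judged:
By the outcome, as a careful person would: the job done as asked, in the order asked, and still so for the second after the job is handed in, with the robot touching nothing.
It also fails if it takes over 42 s, if anything falls off the work surface, if the arm or the gripper's body presses on something with over 40 N, if the wrist force passes 120 N, or if a joint passes its speed limit or range.

### The arm

A 7-joint arm with a two-finger parallel gripper is mounted at the origin on the work surface. World frame = base frame: x ahead of the robot, y to its left, z up, the work surface at z = 0. Lengths are in mm, angles in rad, forces in N, time in s.
With the tool pointing down it reaches from about 400 to 875 mm from the base axis. Payload 6.5 kg.
Tool frame: the origin (TCP) lies midway between the tips of the shut fingers; the grasp point (between the pads) lies 19 mm behind it (manip.grasp_offset is the distance from the TCP to the grasp point, in mm); z points along the fingers, y is the line along which they close (so a half turn about z gives the same grasp; the last joint's range is limited). The gripper opens to 85 mm and grips with 20 to 120 N. Pads are 22 mm wide; open, the fingers measure 114 mm over their backs; the gripper's body (76 mm by 85 mm) begins 54 mm behind the grasp point. The pads swing forward as they close: fully open they stand 13 mm farther back than shut.
Start: joints at [1.062, 0.536, -0.004, 1.538, 0.003, 1.067, -0.071], TCP at [278.501, -587.305, 231.29] pointing down, gripper open.
Joint ranges: [-2.7, 2.7], [-0.37, 2.16], [-1.27, 1.26], [0.24, 2.4], [-1.31, 4.45], [0.19, 1.91], [-2.76, 2.76]. Speed limits (rad/s): [2.39, 2.39, 3.14, 3.14, 3.14, 3.14, 3.14].

### API

Orientations are given as [roll, pitch, yaw] about the fixed x, y, z axes, in that order (R = Rz(yaw) Ry(pitch) Rx(roll)).
In Python, from cell import manip gives the robot as it stands.
- The arm moves only by the tool step_arm, never from a script. Its argument "commands" is a list of rows, each an object of numbers: "tx", "ty", "tz": the shift along the tool's x, y, z in units of 0.5 m (1.0 is 0.5 m); "rx", "ry", "rz": the turn, a rotation vector about the tool's x, y, z in units of pi rad (1.0 is pi rad). In form: [{"tx": .., "ty": .., "tz": .., "rx": .., "ry": .., "rz": ..}, ...]. A call has 1 to 20 rows; each row is the pose to reach, as a shift and turn from the pose commanded when the call began, along the tool's axes at that moment, turning the shorter way round; what a row does not reach only later rows make up. A row lasts 1/12 s, in which the tool goes at most 41.7 mm and 7.16 degrees, less where a joint would pass 70% of its speed; a pose out of reach is approached as far as the arm can. A call with a number of a shift or a turn outside -1 to 1 is refused whole. A call with a gripper value outside its range is refused whole. "jaw" is the opening, from -1 (shut) to 1 (fully open), set as the call begins (left out, the last holds). The fingers move at their own pace and stop on an object; "force" is the grip in N (left out, the last holds). Time passes only in rows, so rows that repeat a pose let the fingers close. It gives the time, the measured TCP pose, the force, the opening and the grip force at its end, in the units of the state.
- manip.read_state(): the state, without advancing time (a new reading comes with each control period).
- manip.grab_frame(name): name is "side" or "top" or "wrist"; returns the picture (420x560x3 uint8, red, green, blue); there is no depth.
- manip.calibration(name): a dict with "K" (3x3 intrinsics, pixels), "dist_coeffs" ([k1, k2, p1, p2, k3] as OpenCV has them; the pictures are not rectified), "world_from_camera" (4x4, takes a point from camera to world coordinates); the wrist camera has in their place "tool_from_camera" (4x4, takes a point from camera to tool coordinates, whose origin is the TCP and whose axes are the flange's). Camera axes: x right, y down, z forward; pixel columns grow to the right and rows downward; lengths in mm; the calibration is good to about 2 mm. A picture is of the moment at which its call begins: read the wrist's pose just before it. calibration takes no time and is no camera call.
- manip.close_job(): hands the job in; it is judged then, once.
The state is a dict: "time": time; "joint_positions": joint angles; "qd": joint speeds; "joint_efforts": joint torques, N m; "ee_pos": TCP position; "tcp_rot": TCP orientation; "wrist_force": force on the tool from outside, world axes, zero at the start; "torque": the same for the moment, N m; "grip_width": finger opening in mm; "grasp_force": force on a finger pad.
Only numpy, scipy, OpenCV 4.12 (cv2) and the standard library are available. Lean on these libraries where they do the work, as an engineer would, in place of code of your own. Each camera call takes 0.05 s, during which the arm holds its last target. There are 200 camera calls.

## Working session

There is one attempt and no reset: what is moved stays moved. The work goes in short steps, Python scripts to look and compute and a tool call to move; the robot and the scene stay as the last step left them, time stands still between calls to the robot, and variables do not carry over. Pictures are saved under pics/ and viewed, at most 10 in all, crops included, and the job is handed in when it is done.

Besides the shell and the picture viewer there is one more tool, called as name([rows], argument=value, ...), one row to a line, values as JSON. step_arm: Moves the arm, as the interface text tells. Its arguments: {"type":"object","properties":{"commands":{"type":"array","items":{"type":"object","properties":{"tx":{"type":"number"},"ty":{"type":"number"},"tz":{"type":"number"},"rx":{"type":"number"},"ry":{"type":"number"},"rz":{"type":"number"}}}},"jaw":{"type":"number"},"force":{"type":"number"}},"required":["commands"]}

```bash
mkdir -p pics
cat > h.py <<'E'
import numpy as np, cv2
from cell import manip
def save(n,img): cv2.imwrite(f'pics/{n}.png',img[:,:,::-1])
def ray(name,px,z,T=None):
    c=manip.calibration(name); K=np.array(c['K']);d=np.array(c['dist_coeffs'])
    if T is None: T=np.array(c['world_from_camera'])
    u=cv2.undistortPoints(np.array([[px]],float),K,d)[0,0]
    r=T[:3,:3]@[u[0],u[1],1]; o=T[:3,3]
    return o+r*(z-o[2])/r[2]
E
python3 - <<'E'
from h import *
s=manip.read_state();print(s)
a=manip.grab_frame('top');b=manip.grab_frame('side')
save('top',a);save('side',b);np.save('top.npy',a);np.save('side.npy',b)
for n in('top','side'):print(manip.calibration(n))
E
```

```text
{'time': 0.0, 'joint_positions': array([ 1.0618122 ,  0.53720299, -0.00441729,  1.53886618,  0.00258067,
        1.06731458, -0.0712178 ]), 'qd': array([-0.00035898, -0.00136572, -0.00054333,  0.0004463 ,  0.00193238,
        0.00057098, -0.00080446]), 'joint_efforts': array([-4.80456242e-05, -5.83420622e+01,  1.04850546e+00, -2.59102929e+01,
        1.23751300e-02,  9.70007182e-03,  9.42107363e-06]), 'ee_pos': array([ 278.19934386, -586.74965754,  230.39214963]), 'tcp_rot': array([-3.13981163e+00,  1.24776293e-04,  4.42810684e-01]), 'wrist_force': array([-0.36312682, -0.82520544, -0.07461754]), 'torque': array([0.02353217, 0.03301641, 0.04760091]), 'grasp_force': 0.0, 'grip_width': 85.0182550187543}
{'K': array([[517.00494384,   0.        , 276.08739385],
       [  0.        , 517.00494384, 199.14114002],
       [  0.        ,   0.        ,   1.        ]]), 'dist_coeffs': array([-0.07256528,  0.        ,  0.        ,  0.        ,  0.        ]), 'world_from_camera': array([[ 1.87121500e-03, -9.83694669e-01,  1.79836859e-01,
         2.26316327e+02],
       [-9.99942211e-01, -3.74444634e-03, -1.00773837e-02,
        -8.82452095e+00],
       [ 1.05864581e-02, -1.79807609e-01, -9.83644829e-01,
         1.53537970e+03],
       [ 0.00000000e+00,  0.00000000e+00,  0.00000000e+00,
         1.00000000e+00]])}
{'K': array([[435.1825522 ,   0.        , 288.00826668],
       [  0.        , 435.1825522 , 210.6892135 ],
       [  0.        ,   0.        ,   1.        ]]), 'dist_coeffs': array([-0.08592834,  0.        ,  0.        ,  0.        ,  0.        ]), 'world_from_camera': array([[-9.68832228e-01, -1.70574412e-01,  1.79634305e-01,
         2.87703981e+02],
       [-2.47630972e-01,  6.47688829e-01, -7.20540133e-01,
         8.57868733e+02],
       [ 6.55857721e-03, -7.42565520e-01, -6.69741319e-01,
         9.15753662e+02],
       [ 0.00000000e+00,  0.00000000e+00,  0.00000000e+00,
         1.00000000e+00]])}
```

View pics/top.png

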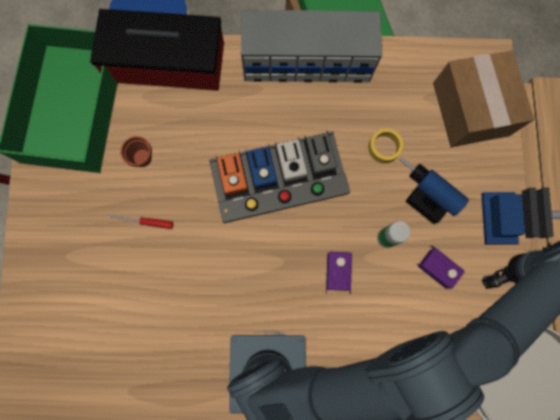

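View pics/side.png

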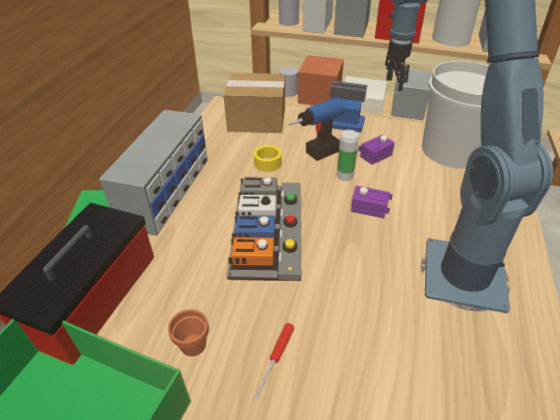

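Top view: the station is centred near (279,176). The orange pack is at (232,172), in the leftmost bay, with its white button at about (234,181). Candidate look-alikes for the wake button are blue's cap (264,173), white's black cap (295,167), grey's cap (324,159), and the purple packs at (340,262) and (452,273). Ledge buttons: yellow (252,204), red (285,196), green (318,188). I choose orange's cap and the green button.

Run:
```python
from h import *
def blobs(n,img,mask,z,roi,lab):
    m=np.zeros(mask.shape,np.uint8);x0,y0,x1,y1=roi;m[y0:y1,x0:x1]=mask[y0:y1,x0:x1]
    k,_,st,ce=cv2.connectedComponentsWithStats(m)
    for i in range(1,k):
        if st[i,4]>12: print(n,lab,ce[i].round(1),st[i,4],ray(n,ce[i],z).round(1))
for n,roi in(('top',(205,125,355,225)),('side',(225,170,305,282))):
    im=np.load(n+'.npy');h=cv2.cvtColor(im,cv2.COLOR_RGB2HSV);H,S,V=[h[...,i].astype(int) for i in range(3)]
    blobs(n,im,(S<60)&(V>150),86,roi,'white')
    for lab,lo,hi in(('green',45,85),('yellow',22,35)):
        blobs(n,im,(H>lo)&(H<hi)&(S>110)&(V>60),50,roi,lab)
    blobs(n,im,((H<4)|(H>174))&(S>130)&(V>70),50,roi,'red')
    blobs(n,im,(H>5)&(H<16)&(S>190)&(V>120),72,roi,'orange')
a=np.load('top.npy')[125:225,205:355];b=np.load('side.npy')[170:282,220:310]
A=cv2.resize(a,None,fx=3,fy=3,interpolation=2);B=cv2.resize(b,(300,300),interpolation=2)
save('crop',np.hstack([A,B]))
```

```text
top white [290.9 158.6] 428 [610.8 -66.4  86. ]
top white [323.9 158.4] 38 [ 611.9 -162.1   86. ]
top white [263.3 172.1] 39 [570.3  13.3  86. ]
top white [232.6 179.1] 42 [549.3 101.2  86. ]
top green [317.3 187.7] 74 [ 532.5 -144.9   50. ]
top red [284.3 195.4] 81 [509.2 -47.9  50. ]
side white [266.7 179.9] 49 [ 609.  -155.5   86. ]
side white [282.1 193.3] 17 [ 546.4 -105.3   86. ]
side white [257.4 205. ] 544 [601.6 -35.9  86. ]
side white [281.5 212.3] 15 [526.5 -23.6  86. ]
side white [263.5 219.6] 61 [567.   18.4  86. ]
side white [280.8 232.9] 20 [506.8  56.7  86. ]
side white [261.6 243.4] 56 [545.4 107.4  86. ]
side white [280.  256.5] 26 [486.8 139.4  86. ]
side green [290.4 196.5] 40 [ 529.  -138.7   50. ]
side yellow [266.8 170.3] 19 [ 637.2 -249.2   50. ]
side yellow [289.4 243. ] 71 [483.6  53.8  50. ]
side red [290.  218.3] 53 [506.2 -43.1  50. ]
side orange [253.9 251.7] 645 [560.8 128.6  72. ]
```

View pics/crop.png

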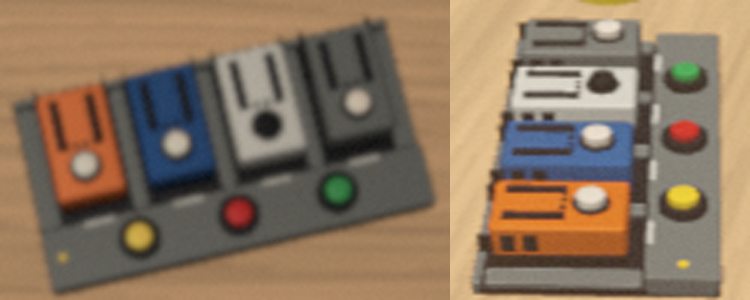

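The crop confirms the choice: orange pack with its white cap toward the ledge, and the green button at the -y end of the ledge. Moving over now, with the jaw shut.

step_arm([
  {"tz": -0.1},
  {"tx": 0.5,"ty": -0.5,"tz": -0.1,"rz": 0.066},
  {"tx": 0.5,"ty": -0.5,"tz": -0.1,"rz": 0.066},
  {"tx": 0.5,"ty": -0.5,"tz": -0.1,"rz": 0.066},
  {"tx": 0.5,"ty": -0.5,"tz": -0.1,"rz": 0.066},
  {"tx": 0.5,"ty": -0.5,"tz": -0.1,"rz": 0.066},
  {"tx": 0.5,"ty": -0.5,"tz": -0.1,"rz": 0.066},
  {"tx": 0.5,"ty": -0.5,"tz": -0.1,"rz": 0.066},
  {"tx": 0.5,"ty": -0.5,"tz": -0.1,"rz": 0.066},
  {"tx": 0.5,"ty": -0.5,"tz": -0.1,"rz": 0.066},
  {"tx": 0.5,"ty": -0.5,"tz": -0.1,"rz": 0.066},
  {"tx": 0.5,"ty": -0.5,"tz": -0.1,"rz": 0.066},
], jaw=-1)

```text
$.commands[0]: bad value
```

```bash
cat >> h.py <<'E'
def R(s): 
    from scipy.spatial.transform import Rotation
    return Rotation.from_euler('xyz',s['tcp_rot']).as_matrix()
def to(p):
    s=manip.read_state(); d=R(s).T@(np.array(p)-s['ee_pos'])
    print('t',round(s['time'],2),'pos',s['ee_pos'].round(1),'rpy',s['tcp_rot'].round(3),'F',s['wrist_force'].round(1),'cmd',(d/500).round(4))
E
python3 -c "
from h import *
to([545,80,230]);c=manip.calibration('wrist');print(c['tool_from_camera'].round(2))"
```

```text
t 0.1 pos [ 278.2 -586.8  230.5] rpy [-3.14   0.     0.443] F [0.3 0.3 0.1] cmd [ 1.0535 -0.9763  0.0024]
[[   0.     -0.95   -0.32   84.22]
 [   1.      0.     -0.     -0.29]
 [   0.     -0.32    0.95 -143.24]
 [   0.      0.      0.      1.  ]]
```

step_arm([
  {"tx": 0,"ty": 0,"tz": -0.1,"rx": 0,"ry": 0,"rz": 0},
  {"tx": 0.5,"ty": -0.5,"tz": -0.1,"rx": 0,"ry": 0,"rz": 0.066},
  {"tx": 0.5,"ty": -0.5,"tz": -0.1,"rx": 0,"ry": 0,"rz": 0.066},
  {"tx": 0.5,"ty": -0.5,"tz": -0.1,"rx": 0,"ry": 0,"rz": 0.066},
  {"tx": 0.5,"ty": -0.5,"tz": -0.1,"rx": 0,"ry": 0,"rz": 0.066},
  {"tx": 0.5,"ty": -0.5,"tz": -0.1,"rx": 0,"ry": 0,"rz": 0.066},
  {"tx": 0.5,"ty": -0.5,"tz": -0.1,"rx": 0,"ry": 0,"rz": 0.066},
  {"tx": 0.5,"ty": -0.5,"tz": -0.1,"rx": 0,"ry": 0,"rz": 0.066},
  {"tx": 0.5,"ty": -0.5,"tz": -0.1,"rx": 0,"ry": 0,"rz": 0.066},
  {"tx": 0.5,"ty": -0.5,"tz": -0.1,"rx": 0,"ry": 0,"rz": 0.066},
  {"tx": 0.5,"ty": -0.5,"tz": -0.1,"rx": 0,"ry": 0,"rz": 0.066},
  {"tx": 0.5,"ty": -0.5,"tz": -0.1,"rx": 0,"ry": 0,"rz": 0.066},
], jaw=-1)

```text
time: 1.1
ee_pos: [397.5, -253.3, 281.2]
tcp_rot: [-3.142, 0.0, 0.238]
wrist_force: [0.4, -0.0, 0.1]
grip_width: 0.2
grasp_force: 0.0
```

```bash
python3 -c "
from h import *
to([525,85,230])"
```

```text
t 1.1 pos [ 397.5 -253.3  281.2] rpy [-3.142  0.     0.238] F [ 0.4 -0.   0.1] cmd [ 0.4075 -0.5972  0.1024]
```

step_arm([
  {"tx": 0.41,"ty": -0.6,"tz": 0,"rx": 0,"ry": 0,"rz": 0},
  {"tx": 0.41,"ty": -0.6,"tz": 0,"rx": 0,"ry": 0,"rz": 0},
  {"tx": 0.41,"ty": -0.6,"tz": 0.05,"rx": 0,"ry": 0,"rz": 0},
  {"tx": 0.41,"ty": -0.6,"tz": 0.1,"rx": 0,"ry": 0,"rz": 0},
  {"tx": 0.41,"ty": -0.6,"tz": 0.1,"rx": 0,"ry": 0,"rz": 0},
  {"tx": 0.41,"ty": -0.6,"tz": 0.1,"rx": 0,"ry": 0,"rz": 0},
  {"tx": 0.41,"ty": -0.6,"tz": 0.1,"rx": 0,"ry": 0,"rz": 0},
  {"tx": 0.41,"ty": -0.6,"tz": 0.1,"rx": 0,"ry": 0,"rz": 0},
  {"tx": 0.41,"ty": -0.6,"tz": 0.1,"rx": 0,"ry": 0,"rz": 0},
  {"tx": 0.41,"ty": -0.6,"tz": 0.1,"rx": 0,"ry": 0,"rz": 0},
  {"tx": 0.41,"ty": -0.6,"tz": 0.1,"rx": 0,"ry": 0,"rz": 0},
  {"tx": 0.41,"ty": -0.6,"tz": 0.1,"rx": 0,"ry": 0,"rz": 0},
  {"tx": 0.41,"ty": -0.6,"tz": 0.1,"rx": 0,"ry": 0,"rz": 0},
])

```text
time: 2.18
ee_pos: [526.7, 82.5, 231.2]
tcp_rot: [3.14, 0.001, 0.232]
wrist_force: [-0.1, 0.2, 0.8]
grip_width: -0.3
grasp_force: 0.0
```

```bash
cat > w.py <<'E'
from h import *
import sys
s=manip.read_state();im=manip.grab_frame('wrist');save(sys.argv[1],im);np.save('w.npy',im)
T=np.eye(4);T[:3,:3]=R(s);T[:3,3]=s['ee_pos'];T=T@manip.calibration('wrist')['tool_from_camera']
h=cv2.cvtColor(im,cv2.COLOR_RGB2HSV);H,S,V=[h[...,i].astype(int) for i in range(3)]
for lab,m,z in(('white',(S<60)&(V>150),86),('green',(H>45)&(H<85)&(S>110)&(V>60),52),('yellow',(H>22)&(H<35)&(S>110)&(V>60),52),('red',((H<4)|(H>174))&(S>130)&(V>60),52)):
    k,_,st,ce=cv2.connectedComponentsWithStats(m.astype(np.uint8))
    for i in range(1,k):
        if st[i,4]>150: print(lab,ce[i].round(1),st[i].tolist(),ray('wrist',ce[i],z,T).round(1))
E
python3 w.py w1; python3 -c "
from h import *
to([547.5,103,120])"
```

```text
white [262.5  58. ] [227, 56, 74, 5, 331] [633.2 121.4  86. ]
white [464.9 126.6] [420, 66, 99, 127, 7780] [620.8 -53.6  86. ]
white [215.9 112.2] [206, 68, 20, 104, 1299] [584.7 150.   86. ]
white [263.4 164.7] [250, 151, 28, 28, 596] [551.3 102.6  86. ]
white [367.  164.4] [353, 151, 29, 28, 640] [572.   15.5  86. ]
white [266.1 199.8] [251, 197, 32, 7, 200] [520.8  93.4  86. ]
white [351.  199.5] [336, 197, 31, 6, 182] [538.5  19.6  86. ]
white [435.8 198.6] [421, 196, 31, 7, 185] [556.6 -53.7  86. ]
white [521.7 198.5] [506, 196, 32, 6, 182] [ 574.2 -127.5   86. ]
green [492.4 227. ] [478, 215, 30, 26, 604] [ 535.3 -139.6   52. ]
yellow [299.8 228.8] [288, 217, 25, 24, 446] [488.1  51.8  52. ]
red [ 43.5 206.9] [0, 184, 90, 45, 1812] [452.  307.6  52. ]
red [395.8 227.5] [382, 214, 29, 28, 617] [512.1 -44.   52. ]
t 2.23 pos [526.7  82.7 231.3] rpy [3.141 0.    0.232] F [0.1 0.2 0.8] cmd [ 0.0498 -0.0301  0.2226]
```

View pics/w1.png

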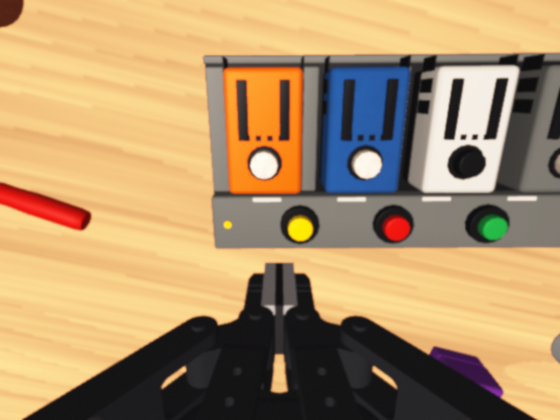

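Wrist view: orange cap at (263,165), yellow (300,229), red (396,228), green (492,227). Fused with the top view, that gives orange about (549.5,103) and green about (534,-142). Descending over the orange cap.

step_arm([
  {"tx": 0.054,"ty": -0.029,"tz": 0.08,"rx": 0,"ry": 0,"rz": 0},
  {"tx": 0.054,"ty": -0.029,"tz": 0.15,"rx": 0,"ry": 0,"rz": 0},
  {"tx": 0.054,"ty": -0.029,"tz": 0.21,"rx": 0,"ry": 0,"rz": 0},
  {"tx": 0.054,"ty": -0.029,"tz": 0.24,"rx": 0,"ry": 0,"rz": 0},
  {"tx": 0.054,"ty": -0.029,"tz": 0.254,"rx": 0,"ry": 0,"rz": 0},
  {"tx": 0.054,"ty": -0.029,"tz": 0.254,"rx": 0,"ry": 0,"rz": 0},
  {"tx": 0.054,"ty": -0.029,"tz": 0.254,"rx": 0,"ry": 0,"rz": 0},
  {"tx": 0.054,"ty": -0.029,"tz": 0.254,"rx": 0,"ry": 0,"rz": 0},
])

```text
time: 2.9
ee_pos: [550.8, 105.4, 106.0]
tcp_rot: [3.141, -0.003, 0.235]
wrist_force: [0.2, -0.1, 0.6]
grip_width: -0.1
grasp_force: 0.0
```

```bash
python3 w.py w2; python3 -c "
from h import *
to([549.5,103,80])
im=np.load('w.npy');a=manip.grab_frame('top')[125:225,205:305]
b=manip.grab_frame('side')[190:290,220:320]
save('c2',np.hstack([cv2.resize(im,(400,300)),cv2.resize(b,(300,300),interpolation=2)]))"
```

```text
white [367.1  86.9] [192, 82, 368, 12, 3071] [645.9  87.6  86. ]
white [212.2 180.9] [196, 100, 32, 169, 3550] [586.3 148.6  86. ]
white [352.  176.2] [343, 101, 20, 167, 1309] [604.7  81.7  86. ]
white [531.  252.1] [483, 112, 77, 237, 10648] [587.4 -22.7  86. ]
white [286.4 254.1] [264, 237, 44, 37, 1046] [555.9 103.2  86. ]
white [448.9 259.3] [424, 236, 51, 47, 1789] [573.3  17.6  86. ]
white [222.1 300.6] [206, 284, 38, 38, 928] [519.5 131.4  86. ]
white [398.4 312.3] [338, 285, 114, 63, 3284] [535.4  32.5  86. ]
red [ 15.2 302.7] [0, 283, 37, 38, 1024] [462.5 268.1  52. ]
red [472.5 329.5] [451, 311, 44, 37, 1287] [514.1 -41.6  52. ]
t 2.95 pos [550.8 105.6 106. ] rpy [ 3.141e+00 -3.000e-03  2.350e-01] F [ 0.2 -0.1  0.2] cmd [-0.0038  0.0044  0.0519]
```

View pics/c2.png

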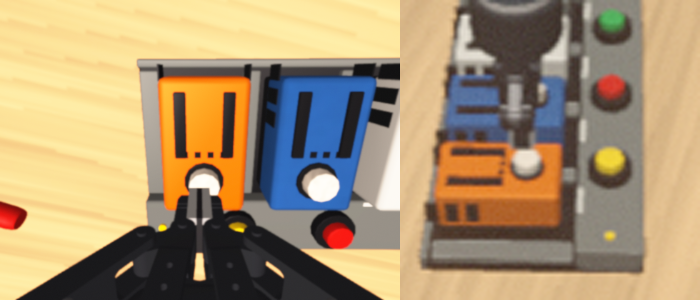

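The wrist crop shows the fingertips right over the orange cap, about 3 mm too far to +y. The side crop agrees. I'll correct that and press slowly.

step_arm([
  {"tx": 0,"ty": 0.005,"tz": 0.01,"rx": 0,"ry": 0,"rz": 0},
  {"tx": 0,"ty": 0.005,"tz": 0.02,"rx": 0,"ry": 0,"rz": 0},
  {"tx": 0,"ty": 0.005,"tz": 0.03,"rx": 0,"ry": 0,"rz": 0},
  {"tx": 0,"ty": 0.005,"tz": 0.036,"rx": 0,"ry": 0,"rz": 0},
  {"tx": 0,"ty": 0.005,"tz": 0.04,"rx": 0,"ry": 0,"rz": 0},
  {"tx": 0,"ty": 0.005,"tz": 0.043,"rx": 0,"ry": 0,"rz": 0},
  {"tx": 0,"ty": 0.005,"tz": 0.045,"rx": 0,"ry": 0,"rz": 0},
  {"tx": 0,"ty": 0.005,"tz": 0.046,"rx": 0,"ry": 0,"rz": 0},
  {"tx": 0,"ty": 0.005,"tz": 0.047,"rx": 0,"ry": 0,"rz": 0},
  {"tx": 0,"ty": 0.005,"tz": 0.047,"rx": 0,"ry": 0,"rz": 0},
])

```text
time: 3.88
ee_pos: [549.6, 103.0, 80.7]
tcp_rot: [3.141, 0.001, 0.235]
wrist_force: [-3.1, -1.4, 3.9]
grip_width: 0.2
grasp_force: 2.2
```

step_arm([
  {"tx": 0,"ty": 0,"tz": 0.001,"rx": 0,"ry": 0,"rz": 0},
  {"tx": 0,"ty": 0,"tz": 0.002,"rx": 0,"ry": 0,"rz": 0},
  {"tx": 0,"ty": 0,"tz": 0.003,"rx": 0,"ry": 0,"rz": 0},
  {"tx": 0,"ty": 0,"tz": 0.004,"rx": 0,"ry": 0,"rz": 0},
  {"tx": 0,"ty": 0,"tz": 0.004,"rx": 0,"ry": 0,"rz": 0},
  {"tx": 0,"ty": 0,"tz": 0.004,"rx": 0,"ry": 0,"rz": 0},
])

```text
time: 4.38
ee_pos: [549.9, 103.1, 79.9]
tcp_rot: [3.141, 0.001, 0.235]
wrist_force: [-6.5, -3.1, 15.4]
grip_width: -0.5
grasp_force: 8.3
```

At the stop (15 N). Easing off slightly and holding.

step_arm([
  {"tx": -0.001,"ty": 0,"tz": -0.001,"rx": 0,"ry": 0,"rz": 0},
  {"tx": -0.001,"ty": 0,"tz": -0.001,"rx": 0,"ry": 0,"rz": 0},
  {"tx": -0.001,"ty": 0,"tz": -0.001,"rx": 0,"ry": 0,"rz": 0},
  {"tx": -0.001,"ty": 0,"tz": -0.001,"rx": 0,"ry": 0,"rz": 0},
  {"tx": -0.001,"ty": 0,"tz": -0.001,"rx": 0,"ry": 0,"rz": 0},
  {"tx": -0.001,"ty": 0,"tz": -0.001,"rx": 0,"ry": 0,"rz": 0},
  {"tx": -0.001,"ty": 0,"tz": -0.001,"rx": 0,"ry": 0,"rz": 0},
  {"tx": -0.001,"ty": 0,"tz": -0.001,"rx": 0,"ry": 0,"rz": 0},
  {"tx": -0.001,"ty": 0,"tz": -0.001,"rx": 0,"ry": 0,"rz": 0},
  {"tx": -0.001,"ty": 0,"tz": -0.001,"rx": 0,"ry": 0,"rz": 0},
  {"tx": -0.001,"ty": 0,"tz": -0.001,"rx": 0,"ry": 0,"rz": 0},
  {"tx": -0.001,"ty": 0,"tz": -0.001,"rx": 0,"ry": 0,"rz": 0},
  {"tx": -0.001,"ty": 0,"tz": -0.001,"rx": 0,"ry": 0,"rz": 0},
  {"tx": -0.001,"ty": 0,"tz": -0.001,"rx": 0,"ry": 0,"rz": 0},
  {"tx": -0.001,"ty": 0,"tz": -0.001,"rx": 0,"ry": 0,"rz": 0},
  {"tx": -0.001,"ty": 0,"tz": -0.001,"rx": 0,"ry": 0,"rz": 0},
])

```text
time: 5.72
ee_pos: [549.8, 103.1, 80.0]
tcp_rot: [3.141, -0.0, 0.235]
wrist_force: [-3.7, -2.8, 10.9]
grip_width: 0.1
grasp_force: 5.4
```

step_arm([
  {"tx": 0,"ty": 0,"tz": 0,"rx": 0,"ry": 0,"rz": 0},
  {"tx": 0,"ty": 0,"tz": 0,"rx": 0,"ry": 0,"rz": 0},
  {"tx": 0,"ty": 0,"tz": 0,"rx": 0,"ry": 0,"rz": 0},
  {"tx": 0,"ty": 0,"tz": 0,"rx": 0,"ry": 0,"rz": 0},
  {"tx": 0,"ty": 0,"tz": 0,"rx": 0,"ry": 0,"rz": 0},
  {"tx": 0,"ty": 0,"tz": 0,"rx": 0,"ry": 0,"rz": 0},
  {"tx": 0,"ty": 0,"tz": 0,"rx": 0,"ry": 0,"rz": 0},
  {"tx": 0,"ty": 0,"tz": 0,"rx": 0,"ry": 0,"rz": 0},
  {"tx": 0,"ty": 0,"tz": 0,"rx": 0,"ry": 0,"rz": 0},
  {"tx": 0,"ty": 0,"tz": 0,"rx": 0,"ry": 0,"rz": 0},
  {"tx": 0,"ty": 0,"tz": 0,"rx": 0,"ry": 0,"rz": 0},
  {"tx": 0,"ty": 0,"tz": 0,"rx": 0,"ry": 0,"rz": 0},
  {"tx": 0,"ty": 0,"tz": 0,"rx": 0,"ry": 0,"rz": 0},
  {"tx": 0,"ty": 0,"tz": 0,"rx": 0,"ry": 0,"rz": 0},
  {"tx": 0,"ty": 0,"tz": 0,"rx": 0,"ry": 0,"rz": 0},
])

```text
time: 6.97
ee_pos: [549.8, 103.1, 80.0]
tcp_rot: [3.141, -0.0, 0.235]
wrist_force: [-4.9, -2.4, 11.6]
grip_width: 0.1
grasp_force: 5.4
```

Held at the stop for 2.6 s. Lifting straight up.

step_arm([
  {"tx": 0,"ty": 0,"tz": -0.006,"rx": 0,"ry": 0,"rz": 0},
  {"tx": 0,"ty": 0,"tz": -0.015,"rx": 0,"ry": 0,"rz": 0},
  {"tx": 0,"ty": 0,"tz": -0.03,"rx": 0,"ry": 0,"rz": 0},
  {"tx": 0,"ty": 0,"tz": -0.08,"rx": 0,"ry": 0,"rz": 0},
  {"tx": 0,"ty": 0,"tz": -0.15,"rx": 0,"ry": 0,"rz": 0},
  {"tx": 0,"ty": 0,"tz": -0.15,"rx": 0,"ry": 0,"rz": 0},
  {"tx": 0,"ty": 0,"tz": -0.15,"rx": 0,"ry": 0,"rz": 0},
])

```text
time: 7.55
ee_pos: [551.6, 103.9, 156.6]
tcp_rot: [-3.141, -0.006, 0.236]
wrist_force: [-0.7, -0.2, -1.2]
grip_width: 0.1
grasp_force: 0.0
```

```bash
python3 w.py w3; python3 -c "
from h import *
im=np.load('w.npy');b=manip.grab_frame('side')[170:290,220:320];save('c3',np.hstack([cv2.resize(im,(400,300)),cv2.resize(b,(250,300),interpolation=2)]))
to([534,-142,110])"
```

```text
white [368.9  90.1] [207, 86, 353, 9, 2016] [649.8  72.8  86. ]
white [222.5 168.2] [209, 101, 27, 142, 2628] [582.8 149.5  86. ]
white [336.8 137.3] [331, 102, 14, 93, 626] [618.8  83.5  86. ]
white [510.  186.2] [456, 105, 104, 156, 10648] [614.8 -35.   86. ]
white [281.5 227.3] [264, 210, 36, 35, 931] [552.1 102.9  86. ]
white [411.6 227.4] [392, 210, 40, 36, 1078] [572.8  16.7  86. ]
white [276.7 259.7] [237, 255, 90, 10, 189] [527.5 100.4  86. ]
green [549.7 292.5] [537, 277, 23, 32, 583] [ 535.1 -132.7   52. ]
yellow [323.4 293.6] [311, 280, 27, 28, 577] [489.2  50.9  52. ]
red [ 32.3 266.7] [0, 244, 70, 43, 1815] [458.2 289.7  52. ]
red [438.1 292.3] [421, 276, 36, 33, 901] [513.3 -42.6  52. ]
t 7.65 pos [549.5 103.2 154.1] rpy [-3.141 -0.     0.236] F [-0.6 -0.   0.5] cmd [-0.1446  0.4695  0.0882]
```

View pics/c3.png

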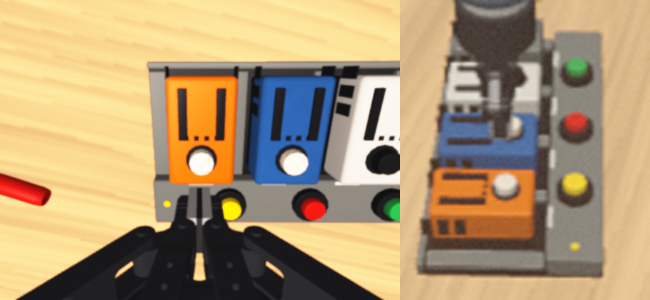

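The pack is still in its place and its cap is up (wrist (281,227)). Moving over the green button at safe height.

step_arm([
  {"tx": -0.145,"ty": 0.47,"tz": 0,"rx": 0,"ry": 0,"rz": 0},
  {"tx": -0.145,"ty": 0.47,"tz": 0,"rx": 0,"ry": 0,"rz": 0},
  {"tx": -0.145,"ty": 0.47,"tz": 0,"rx": 0,"ry": 0,"rz": 0},
  {"tx": -0.145,"ty": 0.47,"tz": 0,"rx": 0,"ry": 0,"rz": 0},
  {"tx": -0.145,"ty": 0.47,"tz": 0,"rx": 0,"ry": 0,"rz": 0},
  {"tx": -0.145,"ty": 0.47,"tz": 0,"rx": 0,"ry": 0,"rz": 0},
  {"tx": -0.145,"ty": 0.47,"tz": 0,"rx": 0,"ry": 0,"rz": 0},
  {"tx": -0.145,"ty": 0.47,"tz": 0.04,"rx": 0,"ry": 0,"rz": 0},
  {"tx": -0.145,"ty": 0.47,"tz": 0.08,"rx": 0,"ry": 0,"rz": 0},
  {"tx": -0.145,"ty": 0.47,"tz": 0.1,"rx": 0,"ry": 0,"rz": 0},
  {"tx": -0.145,"ty": 0.47,"tz": 0.1,"rx": 0,"ry": 0,"rz": 0},
  {"tx": -0.145,"ty": 0.47,"tz": 0.1,"rx": 0,"ry": 0,"rz": 0},
])

```text
time: 8.65
ee_pos: [533.3, -141.7, 103.6]
tcp_rot: [-3.14, 0.002, 0.236]
wrist_force: [-0.7, 0.4, -0.4]
grip_width: 0.0
grasp_force: 0.0
```

```bash
python3 w.py w4 | grep -E 'green|red'; python3 -c "
from h import *
to([534,-142,50])
im=np.load('w.npy');b=manip.grab_frame('side')[170:290,220:320];save('c4',np.hstack([cv2.resize(im,(400,300)),cv2.resize(b,(250,300),interpolation=2)]))"
```

```text
green [282.5 234.9] [262, 214, 42, 42, 1377] [ 535.8 -142.8   52. ]
red [126.2 234.4] [103, 213, 47, 44, 1577] [513.2 -47.7  52. ]
t 8.7 pos [ 534.1 -141.9  104.5] rpy [-3.141  0.     0.236] F [-0.1 -0.6  0. ] cmd [-3.000e-04  1.000e-04  1.089e-01]
```

View pics/c4.png

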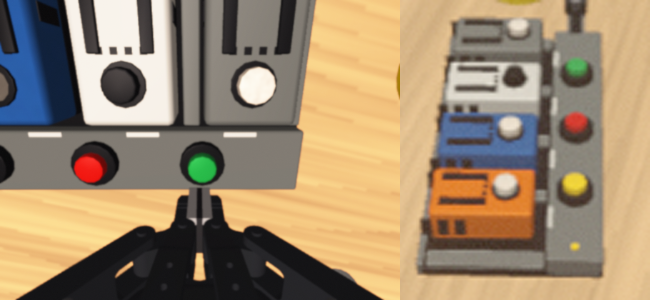

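The fingers are lined up with green (wrist (282,235)); red is well clear at (126,234). Descending and pressing.

step_arm([
  {"tx": 0.002,"ty": 0.001,"tz": 0.03,"rx": 0,"ry": 0,"rz": 0},
  {"tx": 0.002,"ty": 0.001,"tz": 0.06,"rx": 0,"ry": 0,"rz": 0},
  {"tx": 0.002,"ty": 0.001,"tz": 0.08,"rx": 0,"ry": 0,"rz": 0},
  {"tx": 0.002,"ty": 0.001,"tz": 0.092,"rx": 0,"ry": 0,"rz": 0},
  {"tx": 0.002,"ty": 0.001,"tz": 0.098,"rx": 0,"ry": 0,"rz": 0},
  {"tx": 0.002,"ty": 0.001,"tz": 0.103,"rx": 0,"ry": 0,"rz": 0},
  {"tx": 0.002,"ty": 0.001,"tz": 0.107,"rx": 0,"ry": 0,"rz": 0},
  {"tx": 0.002,"ty": 0.001,"tz": 0.111,"rx": 0,"ry": 0,"rz": 0},
  {"tx": 0.002,"ty": 0.001,"tz": 0.114,"rx": 0,"ry": 0,"rz": 0},
  {"tx": 0.002,"ty": 0.001,"tz": 0.115,"rx": 0,"ry": 0,"rz": 0},
  {"tx": 0.002,"ty": 0.001,"tz": 0.115,"rx": 0,"ry": 0,"rz": 0},
  {"tx": 0.002,"ty": 0.001,"tz": 0.115,"rx": 0,"ry": 0,"rz": 0},
])

```text
time: 9.75
ee_pos: [535.4, -142.6, 47.1]
tcp_rot: [3.141, -0.001, 0.236]
wrist_force: [-0.3, 0.6, 4.4]
grip_width: 0.3
grasp_force: 2.1
```

step_arm([
  {"tx": 0,"ty": 0,"tz": 0.001,"rx": 0,"ry": 0,"rz": 0},
  {"tx": 0,"ty": 0,"tz": 0.002,"rx": 0,"ry": 0,"rz": 0},
  {"tx": 0,"ty": 0,"tz": 0.003,"rx": 0,"ry": 0,"rz": 0},
  {"tx": 0,"ty": 0,"tz": 0.004,"rx": 0,"ry": 0,"rz": 0},
  {"tx": 0,"ty": 0,"tz": 0.004,"rx": 0,"ry": 0,"rz": 0},
  {"tx": 0,"ty": 0,"tz": 0.004,"rx": 0,"ry": 0,"rz": 0},
  {"tx": 0,"ty": 0,"tz": 0.004,"rx": 0,"ry": 0,"rz": 0},
])

```text
time: 10.33
ee_pos: [535.4, -142.7, 45.9]
tcp_rot: [3.141, -0.001, 0.235]
wrist_force: [-3.7, 0.9, 16.5]
grip_width: -0.2
grasp_force: 7.7
```

Right down against its stop. Lifting straight up, then drawing back.

step_arm([
  {"tx": 0,"ty": 0,"tz": -0.006,"rx": 0,"ry": 0,"rz": 0},
  {"tx": 0,"ty": 0,"tz": -0.016,"rx": 0,"ry": 0,"rz": 0},
  {"tx": 0,"ty": 0,"tz": -0.04,"rx": 0,"ry": 0,"rz": 0},
  {"tx": 0,"ty": 0,"tz": -0.1,"rx": 0,"ry": 0,"rz": 0},
  {"tx": 0,"ty": 0,"tz": -0.18,"rx": 0,"ry": 0,"rz": 0},
  {"tx": 0,"ty": 0,"tz": -0.26,"rx": 0,"ry": 0,"rz": 0},
  {"tx": 0,"ty": 0,"tz": -0.34,"rx": 0,"ry": 0,"rz": 0},
  {"tx": 0,"ty": 0,"tz": -0.4,"rx": 0,"ry": 0,"rz": 0},
  {"tx": -0.1,"ty": 0,"tz": -0.4,"rx": 0,"ry": 0,"rz": 0},
  {"tx": -0.1,"ty": 0,"tz": -0.4,"rx": 0,"ry": 0,"rz": 0},
  {"tx": -0.1,"ty": 0,"tz": -0.4,"rx": 0,"ry": 0,"rz": 0},
  {"tx": -0.1,"ty": 0,"tz": -0.4,"rx": 0,"ry": 0,"rz": 0},
  {"tx": -0.1,"ty": 0,"tz": -0.4,"rx": 0,"ry": 0,"rz": 0},
])

```text
time: 11.42
ee_pos: [486.9, -153.9, 244.8]
tcp_rot: [-3.141, -0.0, 0.236]
wrist_force: [0.7, -0.0, -0.2]
grip_width: -0.1
grasp_force: 0.0
```

```bash
python3 w.py w5; python3 -c "
from h import *
to([534,-142,50])
a=manip.grab_frame('side');save('c5',cv2.resize(a,(560,420)))"
```

```text
white [214.1  44.8] [172, 0, 84, 98, 5407] [594.9 -73.2  86. ]
white [101.7  46.8] [87, 31, 30, 33, 766] [571.9  14.8  86. ]
white [323.5  47.5] [309, 32, 30, 32, 761] [ 613.7 -159.9   86. ]
white [ 46.7 106.5] [31, 104, 33, 6, 187] [514.2  57.1  86. ]
white [136.7 106.5] [121, 104, 33, 6, 190] [532.3 -17.1  86. ]
white [225.9 107. ] [210, 104, 33, 7, 216] [549.9 -91.3  86. ]
white [315.  106.5] [299, 104, 33, 6, 188] [ 568.1 -165.4   86. ]
white [488.9 368.9] [447, 343, 76, 59, 2606] [ 342.9 -429.    86. ]
white [532.5 410.2] [520, 401, 24, 18, 235] [ 299.4 -503.1   86. ]
green [280.4 135.1] [267, 121, 28, 29, 600] [ 534.4 -143.2   52. ]
green [429.2 302. ] [397, 271, 83, 77, 2974] [ 390.5 -355.1   52. ]
yellow [511.1  58.2] [485, 0, 75, 98, 2154] [ 649.4 -330.7   52. ]
yellow [ 75.9 134.9] [63, 122, 26, 26, 513] [487.7  50.8  52. ]
red [179.2 135. ] [165, 121, 29, 29, 650] [511.3 -46.9  52. ]
t 11.47 pos [ 487.1 -153.7  244.6] rpy [-3.141 -0.     0.236] F [ 0.1  0.4 -0.4] cmd [ 0.0967 -0.0006  0.3893]
```

View pics/c5.png

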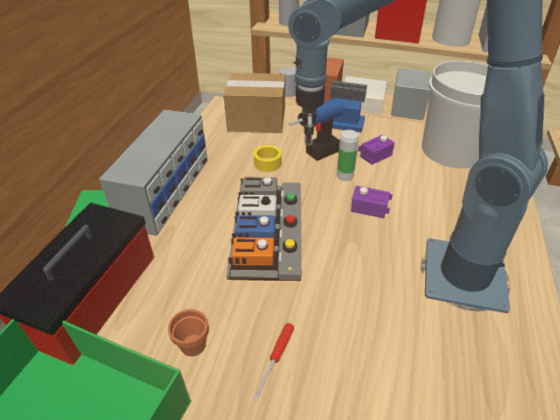

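Everything is in place: orange cap up at (262,244), green up at (290,197), and the arm is clear of it all.

```bash
python3 -c "
from cell import manip
print(manip.close_job())"
```

```text
the job is handed in; nothing more can be done
None
```

I held the orange pack's wake button right down for about 2.6 s and let it up, then pressed the green start button right down and released it; the arm drew back clear with nothing else visibly moved, and the job is handed in at about 11.5 s.

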